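Break the lid stay and shut the tool chest

ROBOT

A 6-joint arm with a two-finger parallel gripper is mounted at the origin on the work surface. World frame = base frame: x ahead of the robot, y to its left, z up, the work surface at z = 0. Lengths are in m, angles in degrees, forces in N, time in s.
With the tool pointing down it reaches from about 0.4 to 0.925 m from the base axis. Payload 3.4 kg.
Tool frame: the origin (TCP) lies between the finger pads; the fingertips stand 14 mm ahead of it and the grasp point (between the pads) lies 5 mm behind it; z points along the fingers, y is the line along which they close (so a half turn about z gives the same grasp; the last joint's range is limited). The gripper opens to 85 mm and grips with 20 to 120 N. Pads are 22 mm wide; open, the fingers measure 114 mm over their backs; the gripper's body (76 mm by 85 mm) begins 54 mm behind the grasp point. The pads swing forward as they close: fully open they stand 13 mm farther back than shut.
Start: joints at [60.017, 17.578, 86.31, -0, 76.112, -4.211], TCP at [0.25, 0.518, 0.212] pointing down, gripper open.
Joint ranges: [-179.03, 179.03], [-60, 130.46], [8.19, 133.38], [-81.62, 261.62], [5.75, 156.47], [-153.77, 153.77]. Speed limits (degrees/s): [147.25, 147.25, 180, 180, 180, 180].

INTERFACE

Orientations are given as [roll, pitch, yaw] about the fixed x, y, z axes, in that order (R = Rz(yaw) Ry(pitch) Rx(roll)).
In Python, from station import env, cams, job gives the robot as it stands.
- The arm moves only by the tool step_arm, never from a script. Its argument "deltas" is a list of rows, each an object with "dp": the shift along the tool's x, y, z in units of 25 mm (1.0 is 25 mm), a list of three; "delta_rot": the turn, a rotation vector about the tool's x, y, z in units of 5 degrees (1.0 is 5 degrees), a list of three. In form: [{"dp": [tx, ty, tz], "delta_rot": [rx, ry, rz]}, ...]. A call has 1 to 20 rows; each row is the pose to reach, as a shift and turn from the pose commanded when the call began, along the tool's axes at that moment; what a row does not reach only later rows make up. A row lasts 1/10 s, in which the tool goes at most 50 mm and 8.59 degrees, less where a joint would pass 70% of its speed; a pose out of reach is approached as far as the arm can. A call with a gripper value outside its range is refused whole. "grip" is the finger opening in mm, from 0 to 85.4, set as the call begins (left out, the last holds). The fingers move at their own pace and stop on an object; "newtons" is the grip in N (left out, the last holds). Time passes only in rows, so rows that repeat a pose let the fingers close. It gives the time, the measured TCP pose, the force, the opening and the grip force at its end, in the units of the state.
- env.read_state(): the state, without advancing time (a new reading comes with each control period).
- cams.camera(name): name is "side" or "top" or "wrist"; returns the picture (420x560x3 uint8, blue, green, red); there is no depth.
- cams.camera_params(name): a dict with "fx", "fy", "cx", "cy" (pixels), "extrinsics" (4x4, takes a point from camera to world coordinates); the wrist camera has in their place "hand_eye" (4x4, takes a point from camera to tool coordinates, whose origin is the TCP and whose axes are the flange's). Camera axes: x right, y down, z forward; pixel columns grow to the right and rows downward; lengths in m; the calibration is good to about 2 mm. A picture is of the moment at which its call begins: read the wrist's pose just before it. camera_params takes no time and is no camera call.
- job.finish_job(): hands the job in; it is judged then, once.
The state is a dict: "clock": time; "q": joint angles; "qd": joint speeds; "joint_efforts": joint torques, N m; "tcp_pos": TCP position; "orientation": TCP orientation; "ft_force": force on the tool from outside, world axes, zero at the start; "torque": the same for the moment, N m; "grip_width": finger opening in m; "finger_force": force on a finger pad.
Only numpy, scipy, OpenCV 4.12 (cv2) and the standard library are available. Lean on these libraries where they do the work, as an engineer would, in place of code of your own. Each camera call takes 0.05 s, during which the arm holds its last target. There are 200 camera calls.

TASK

The blue tool chest's lid is held open by the folding steel stay at one end, locked straight at its knuckle. Break the stay by pressing its knuckle down and through, with the lid still standing, then lower the lid gently until it is fully shut and let go; it must not drop or slam. Leave the loose tools, oil can, jar and parts in and around the chest where they are.

Things in the scene. Friction and masses are not known exactly. Their poses are not given: they have to be found in the camera images.
- chest: Blue sheet-steel tool chest, fixed: open box 200 mm deep (its x) by 340 mm wide (its y), rim 105 mm above the bench, walls 3 mm. Origin: centre of its underside; -x points out of its front, +x to the hinge side, z up. A tray of tools lies below the rim. The lid stay works in the upright plane 22 mm inside its -y end.
- lid_hinge (a point): Middle of the lid's hinge line, on the chest's rear top edge: 100 mm behind the chest's origin (its +x), 105 mm above the bench. The hinge line runs along the chest's y. Fixed; axes as the chest's.
- lid_handle (a point): Middle of the handle on the lid's front edge: steel bar 12 mm diameter, 110 mm long, parallel to the hinge line, a leg at each end; 34 mm free between bar and lid's front face. In the lid's frame (x, z from the hinge; shut: -x to the front, z up) it lies at -240, 11 mm. Open it stands over the lid, 343 mm above the bench; shut, in front of the chest at 116 mm.
- lid (a joint): Lid angle (blue pan 200 x 340 x 23 mm, 0.6 to 0.9 kg): 0 fully open, leaning 5 degrees back past upright on its stop; grows as it comes down; 1.66 rad shut on the rim. No damper: past about 0.4 rad it falls by itself if let go.
- knuckle (a point): Middle of the stay's knuckle: round steel boss 22 mm diameter, 18 mm long, axis parallel to the hinge line. Locked, it is about 145 mm above the bench, 105 mm before the hinge line, and 15 mm proud (up and forward) of the line between the stay's end pins. Pressed down and back, square to that line, it passes the line and snaps to 15 mm beyond by itself. The lid then still stands.
- stay_pivot (a point): Lower end pin of the stay, on the chest: 170 mm before the hinge line, 99 mm above the bench. The stay is two flat steel links, 15 x 4 mm: lower 80 mm from this pin to the knuckle, upper 124 mm from the knuckle to a pin in the lid 80 mm from the hinge. Locked, the line from pin to pin climbs to the rear at 25 degrees (0.435 rad). The chest's axes.
- stay_knuckle (a joint): Folding angle of the knuckle: 0 locked on its stop (the lid then gives only 0.05 rad), 0.30 links in line, about 0.62 snapped through, 2.62 with the lid shut, folded inside the chest. Takes 10 to 15 N at the knuckle, falling off near the line. Pressed over 30 mm it drags the lid forward; past some 60 mm in all the lid falls.
- driver: Bystander, loose: screwdriver, 190 mm long, black handle, lying in the chest's tray. Origin: centre of its underside.
- tray_spanner: Bystander, loose: combination spanner, 170 mm long, lying in the chest's tray. Origin: centre of its underside.
- spanner: Bystander, loose: combination spanner, 200 mm long, lying on the bench in front of the chest. Origin: centre of its underside.
- oil_bottle: Bystander, loose: black plastic oil can, 55 x 100 mm, 206 mm tall, standing on the bench. Origin: centre of its underside.
- piston: Bystander, loose: engine piston, 72 mm diameter, 66 mm tall, standing on the bench. Origin: centre of its underside.
- bearing: Bystander, loose: bearing ring, 62 mm diameter, 18 mm tall, lying on the bench. Origin: centre of its underside.
- jar: Bystander, loose: glass jar with steel lid, 80 mm diameter, 120 mm tall, standing on the bench. Origin: centre of its underside.
- hammer: Bystander, loose: hammer, 260 mm long, lying on the bench. Origin: centre of its underside.

How it is judged:
By the outcome, as a careful person would: the job done as asked, in the order asked, and still so for the second after the job is handed in, with the robot touching nothing.
It also fails if it takes over 59 s, if anything falls off the work surface, if the arm or the gripper's body presses on something with over 40 N, if the wrist force passes 120 N, or if a joint passes its speed limit or range.

## Working session

There is one attempt and no reset: what is moved stays moved. The work goes in short steps, Python scripts to look and compute and a tool call to move; the robot and the scene stay as the last step left them, time stands still between calls to the robot, and variables do not carry over. Pictures are saved under pics/ and viewed, at most 10 in all, crops included, and the job is handed in when it is done.

Besides the shell and the picture viewer there is one more tool, called after "Call:" as name(argument=value, ...) on one line, values as JSON. step_arm: Moves the arm, as the interface text tells. Its arguments: {"type":"object","properties":{"deltas":{"type":"array","items":{"type":"object","properties":{"dp":{"type":"array","items":{"type":"number"}},"delta_rot":{"type":"array","items":{"type":"number"}}}}},"grip":{"type":"number"},"newtons":{"type":"number"}},"required":["deltas"]}

```bash
mkdir -p pics; python3 - <<'E'
from station import env,cams,job
import cv2,numpy as np
for n in("top","side"):
    cv2.imwrite(f"pics/{n}0.png",cams.camera(n)); p=cams.camera_params(n); print(n,p["fx"],p["cx"],p["cy"],np.round(p["extrinsics"],4).tolist())
print(cams.camera_params("wrist")); print(env.read_state())
E
```

```text
top 386.14314829020896 276.80717235079163 207.55467268302493 [[0.0229, -0.9885, 0.1496, 0.4004], [-0.9996, -0.0248, -0.0105, 0.0452], [0.0141, -0.1493, -0.9887, 1.256], [0.0, 0.0, 0.0, 1.0]]
side 490.1217315507031 283.425723530724 208.8018627397647 [[-0.785, 0.423, -0.4526, 1.104], [0.6195, 0.5334, -0.576, 0.7392], [-0.0022, -0.7326, -0.6807, 1.0328], [0.0, 0.0, 0.0, 1.0]]
{'fx': 369.1489693001605, 'fy': 369.1489693001605, 'cx': 278.5710476075899, 'cy': 205.77556555892116, 'hand_eye': array([[-7.88333874e-04, -9.53791525e-01, -3.00468143e-01,
         7.67409685e-02],
       [ 9.99999377e-01, -5.14527034e-04, -9.90394041e-04,
        -1.59861853e-04],
       [ 7.90030460e-04, -3.00468737e-01,  9.53791337e-01,
        -1.63844532e-01],
       [ 0.00000000e+00,  0.00000000e+00,  0.00000000e+00,
         1.00000000e+00]])}
{'clock': 0.1, 'q': array([ 6.00171257e+01,  1.76175308e+01,  8.63757939e+01, -3.22013369e-04,
        7.61127487e+01, -4.21176869e+00]), 'qd': array([ 0.03619875, -0.13893638, -0.08196431,  0.04232387, -0.00050323,
       -0.06438111]), 'joint_efforts': array([-7.10960012e-04, -4.58528674e+01, -2.52609551e+01, -2.46075897e-04,
        5.68118368e-03, -2.89058437e-05]), 'tcp_pos': array([0.24969038, 0.51721456, 0.21098166]), 'orientation': array([-1.79894190e+02, -7.47873040e-03,  1.54228965e+02]), 'ft_force': array([ 0.52338447, -1.07540207,  0.00570235]), 'torque': array([ 0.01412745, -0.0342999 , -0.03202053]), 'finger_force': 0.0, 'grip_width': 0.08530717620746815}
```

View pics/top0.png

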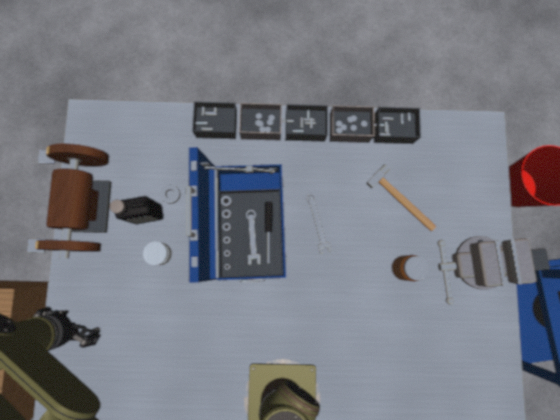

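View pics/side0.png

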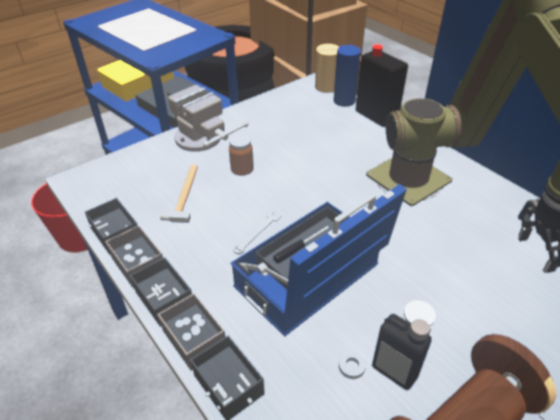

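```bash
python3 - <<'E'
import cv2
a=cv2.imread("pics/top0.png")[140:290,175:325]; cv2.imwrite("pics/c1.png",cv2.resize(a,(600,600),interpolation=cv2.INTER_CUBIC))
E
```

```text
(no output)
```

View pics/c1.png

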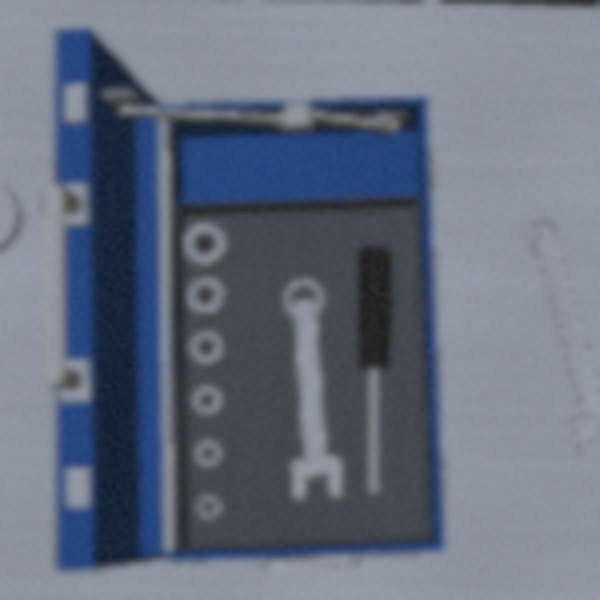

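```bash
cat > h.py <<'E'
import numpy as np
from station import env,cams,job
from scipy.spatial.transform import Rotation as R
def ray(n,u,v,z):
    p=cams.camera_params(n);E=p["extrinsics"]
    d=E[:3,:3]@[(u-p["cx"])/p["fx"],(v-p["cy"])/p["fy"],1]
    return E[:3,3]+d*(z-E[2,3])/d[2]
def proj(n,X):
    p=cams.camera_params(n);E=p["extrinsics"]; c=E[:3,:3].T@(np.array(X)-E[:3,3])
    return p["fx"]*c[0]/c[2]+p["cx"],p["fy"]*c[1]/c[2]+p["cy"]
E
python3 - <<'E'
from h import *
np.set_printoptions(precision=4,suppress=True)
c=lambda a,b:(175+a/4-.375,140+b/4-.375)
A=ray("top",*c(425,98),.105);B=ray("top",*c(440,548),.105)
print("rim",A,B,np.linalg.norm(A-B))
print("knuckle",ray("top",*c(296,115),.153))
for q in((72,203),(70,380),(53,185),(53,385)):print("handle",ray("top",*c(*q),.343))
for q in((58,30),(58,568),(93,30)):print("lidtop",ray("top",*c(*q),.304))
e=(A-B)/np.linalg.norm(A-B); yh=-e; xh=np.array([-yh[1]*-1,-yh[0],0]); xh=np.array([yh[1],-yh[0],0])
o=(A+B)/2+.1*xh; o[2]=0
print("o",o,"xh",xh,"yaw",np.degrees(np.arctan2(xh[1],xh[0])))
P=lambda x,y,z:o+xh*x+yh*y+[0,0,z]
print("K",P(-.005,-.148,.145),proj("top",P(-.005,-.148,.153)),proj("side",P(-.005,-.148,.145)))
print("H",P(.1+.0099,0,.343), proj("top",P(.11,0,.343)))
for y in(-.17,.17):
  for z in (.105,):print(proj("side",P(-.1,y,z)),proj("side",P(.1,y,z)),proj("side",P(.1,y,0)))
E
```

```text
rim [0.7095 0.0236 0.105 ] [0.37   0.0054 0.105 ] 0.3399934956587635
knuckle [0.6813 0.1188 0.153 ]
handle [0.5751 0.2385 0.343 ]
handle [0.4689 0.2338 0.343 ]
handle [0.5858 0.2505 0.343 ]
handle [0.4657 0.2436 0.343 ]
lidtop [0.6943 0.2618 0.304 ]
lidtop [0.3582 0.2428 0.304 ]
lidtop [0.695  0.2396 0.304 ]
o [0.5344 0.1143 0.    ] xh [-0.0537  0.9986  0.    ] yaw 93.08067066775982
K [0.6824 0.1173 0.145 ] (np.float64(249.13786436129485), np.float64(168.0032233710599)) (np.float64(261.1854329275544), np.float64(268.4544601810825))
H [0.5285 0.2241 0.343 ] (np.float64(197.55773405668475), np.float64(209.75220198100143))
(np.float64(230.68369272448615), np.float64(261.396811598518)) (np.float64(283.6991423997194), np.float64(311.54472441341954)) (np.float64(283.7798804789266), np.float64(337.1910430405869))
(np.float64(327.1403512940726), np.float64(200.96085316743316)) (np.float64(381.6617296354296), np.float64(239.44105650144374)) (np.float64(376.53768237276734), np.float64(265.7868275053908))
```

```bash
cat >> h.py <<'E'
O=np.array([.5344,.1143,0]);XH=np.array([-.0537,.9986,0]);YH=np.array([-.9986,-.0537,0])
P=lambda x,y,z:O+XH*x+YH*y+np.array([0,0,z])
def ori(tilt): # tool x=YH, tool z = sin(tilt) XH - cos(tilt) Z
    t=np.radians(tilt);z=np.sin(t)*XH-np.cos(t)*np.array([0,0,1]);return np.c_[YH,np.cross(z,YH),z]
def show(goals):
    s=env.read_state();R0=R.from_euler("xyz",s["orientation"],degrees=True).as_matrix()
    print("t",s["clock"],s["tcp_pos"].round(4),s["orientation"].round(2),"F",s["ft_force"].round(1),"w",round(s["grip_width"],4),s["finger_force"])
    for p,tilt in goals:
        d=R0.T@(np.array(p)-s["tcp_pos"])/.025; r=R.from_matrix(R0.T@ori(tilt)).as_rotvec(degrees=True)/5
        print(np.round(d,2).tolist(),np.round(r,2).tolist())
E
python3 - <<'E'
from h import *
show([([.25,.517,.45],0),([.683,.05,.43],25),([.6835,.0906,.204],25)])
E
```

```text
t 0.1 [0.2497 0.5172 0.211 ] [-1.7989e+02 -1.0000e-02  1.5423e+02] F [ 0.5 -1.1  0. ] w 0.0853 0.0
[-0.01, -0.02, -9.56] [-0.02, -0.01, -5.77]
[-23.73, -9.31, -8.75] [-4.91, 1.25, -5.68]
[-23.05, -7.82, 0.29] [-4.91, 1.25, -5.68]
```

Call:
step_arm(deltas=[{"dp":[0,0,-9.5],"delta_rot":[0,0,-5.77]},{"dp":[0,0,-9.5],"delta_rot":[0,0,-5.77]},{"dp":[0,0,-9.5],"delta_rot":[0,0,-5.77]},{"dp":[0,0,-9.5],"delta_rot":[0,0,-5.77]},{"dp":[0,0,-9.5],"delta_rot":[0,0,-5.77]},{"dp":[0,0,-9.5],"delta_rot":[0,0,-5.77]},{"dp":[0,0,-9.5],"delta_rot":[0,0,-5.77]}], grip=0)

```text
clock: 0.8
tcp_pos: [0.2501, 0.5179, 0.4498]
orientation: [179.9, 0.0, -176.9]
ft_force: [0.0, -0.8, -0.3]
grip_width: 0.0001
finger_force: 0.0
```

```bash
python3 - <<'E'
from h import *
show([([.683,.05,.43],25),([.6835,.0906,.204],25)])
print(env.read_state()["q"])
E
```

```text
t 0.8 [0.2501 0.5179 0.4498] [ 1.7993e+02  5.0000e-02 -1.7693e+02] F [ 0.  -0.8 -0.3] w 0.0001 0.0
[-16.29, -19.62, 0.78] [-4.99, 0.01, 0.0]
[-16.39, -18.01, 9.82] [-4.99, 0.01, 0.0]
[ 6.00172046e+01  1.27561947e+01  6.01992407e+01 -6.23798840e-04
  1.06962059e+02 -3.30570138e+01]
```

Call:
step_arm(deltas=[{"dp":[-16.3,-19.6,0.8],"delta_rot":[-5,0,0]},{"dp":[-16.3,-19.6,0.8],"delta_rot":[-5,0,0]},{"dp":[-16.3,-19.6,0.8],"delta_rot":[-5,0,0]},{"dp":[-16.3,-19.6,0.8],"delta_rot":[-5,0,0]},{"dp":[-16.3,-19.6,0.8],"delta_rot":[-5,0,0]},{"dp":[-16.3,-19.6,0.8],"delta_rot":[-5,0,0]},{"dp":[-16.3,-19.6,0.8],"delta_rot":[-5,0,0]},{"dp":[-16.3,-19.6,0.8],"delta_rot":[-5,0,0]},{"dp":[-16.3,-19.6,0.8],"delta_rot":[-5,0,0]},{"dp":[-16.3,-19.6,0.8],"delta_rot":[-5,0,0]},{"dp":[-16.3,-19.6,0.8],"delta_rot":[-5,0,0]},{"dp":[-16.3,-19.6,0.8],"delta_rot":[-5,0,0]},{"dp":[-16.3,-19.6,0.8],"delta_rot":[-5,0,0]},{"dp":[-16.3,-19.6,0.8],"delta_rot":[-5,0,0]},{"dp":[-16.3,-19.6,0.8],"delta_rot":[-5,0,0]},{"dp":[-16.3,-19.6,0.8],"delta_rot":[-5,0,0]},{"dp":[-16.3,-19.6,0.8],"delta_rot":[-5,0,0]},{"dp":[-16.3,-19.6,0.8],"delta_rot":[-5,0,0]}])

```text
clock: 2.6
tcp_pos: [0.6823, 0.0517, 0.4303]
orientation: [155.0, 0.1, -176.8]
ft_force: [-0.4, -0.2, 0.3]
grip_width: 0.0002
finger_force: 0.0
```

```bash
python3 - <<'E'
from h import *
show([([.6835,.0906,.204],25),([.6828,.1026,.178],25)])
E
```

```text
t 2.6 [0.6823 0.0517 0.4303] [ 1.5501e+02  6.0000e-02 -1.7683e+02] F [-0.4 -0.2  0.3] w 0.0002 0.0
[-0.13, -2.42, 8.86] [-0.0, 0.0, 0.02]
[-0.12, -2.42, 10.01] [-0.0, 0.0, 0.02]
```

Go to the pre-press point (two stages: sideways first, then along the tool) and look with the wrist camera.

Call:
step_arm(deltas=[{"dp":[-0.1,-2.4,2],"delta_rot":[0,0,0]},{"dp":[-0.1,-2.4,4],"delta_rot":[0,0,0]},{"dp":[-0.1,-2.4,6],"delta_rot":[0,0,0]},{"dp":[-0.1,-2.4,7.5],"delta_rot":[0,0,0]},{"dp":[-0.1,-2.4,8.5],"delta_rot":[0,0,0]},{"dp":[-0.1,-2.4,8.9],"delta_rot":[0,0,0]},{"dp":[-0.1,-2.4,8.9],"delta_rot":[0,0,0]}])

```text
clock: 3.3
tcp_pos: [0.6825, 0.0914, 0.2018]
orientation: [155.0, -0.1, -176.8]
ft_force: [0.3, 0.4, 0.0]
grip_width: -0.0002
finger_force: 0.0
```

```bash
python3 - <<'E'
from h import *
import cv2
show([([.6826,.1075,.1677],25)])
s=env.read_state();im=cams.camera("wrist");cv2.imwrite("pics/w1.png",im)
p=cams.camera_params("wrist");T=np.eye(4);T[:3,:3]=R.from_euler("xyz",s["orientation"],degrees=True).as_matrix();T[:3,3]=s["tcp_pos"]
E=T@p["hand_eye"]
def pw(X):
    c=E[:3,:3].T@(np.array(X)-E[:3,3]);return (p["fx"]*c[0]/c[2]+p["cx"],p["fy"]*c[1]/c[2]+p["cy"])
print("K",pw([.682,.118,.145]),"tip",pw((T@[0,0,.014,1])[:3]), "pin",pw(P(-.07,-.148,.099)),"rimcorner",pw(P(-.1,-.17,.105)))
E
```

```text
t 3.3 [0.6825 0.0914 0.2018] [ 1.5497e+02 -1.1000e-01 -1.7682e+02] F [0.3 0.4 0. ] w -0.0002 0.0
[-0.04, 0.01, 1.51] [0.0, -0.03, 0.01]
K (np.float64(278.1524538465953), np.float64(215.36052037291782)) tip (np.float64(277.89931051237113), np.float64(243.8184533131161)) pin (np.float64(162.7674068458295), np.float64(209.4200842615184)) rimcorner (np.float64(120.05428689538482), np.float64(249.8445960281552))
```

View pics/w1.png

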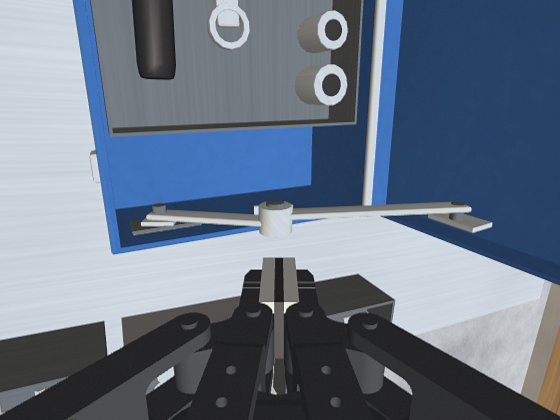

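Call:
step_arm(deltas=[{"dp":[0,0,0.5],"delta_rot":[0,0,0]},{"dp":[0,0,1],"delta_rot":[0,0,0]},{"dp":[0,0,1.3],"delta_rot":[0,0,0]},{"dp":[0,0,1.4],"delta_rot":[0,0,0]},{"dp":[0,0,1.5],"delta_rot":[0,0,0]},{"dp":[0,0,1.6],"delta_rot":[0,0,0]},{"dp":[0,0,1.7],"delta_rot":[0,0,0]},{"dp":[0,0,1.7],"delta_rot":[0,0,0]}])

```text
clock: 4.15
tcp_pos: [0.6826, 0.1081, 0.1636]
orientation: [155.0, -0.0, -176.9]
ft_force: [-0.1, -0.9, -0.5]
grip_width: 0.0002
finger_force: 0.0
```

Call:
step_arm(deltas=[{"dp":[0,0,0.08],"delta_rot":[0,0,0]},{"dp":[0,0,0.16],"delta_rot":[0,0,0]},{"dp":[0,0,0.24],"delta_rot":[0,0,0]},{"dp":[0,0,0.24],"delta_rot":[0,0,0]}])

```text
clock: 4.55
tcp_pos: [0.6823, 0.1107, 0.158]
orientation: [155.0, -0.0, -176.9]
ft_force: [-1.0, 0.4, -0.3]
grip_width: -0.0
finger_force: 0.0
```

```bash
python3 - <<'E'
from h import *
import cv2
cv2.imwrite("pics/w2.png",np.vstack([cams.camera("wrist")[100:400],cv2.resize(cams.camera("side")[220:320,190:376],(560,300),interpolation=cv2.INTER_CUBIC)]))
E
```

```text
(no output)
```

View pics/w2.png

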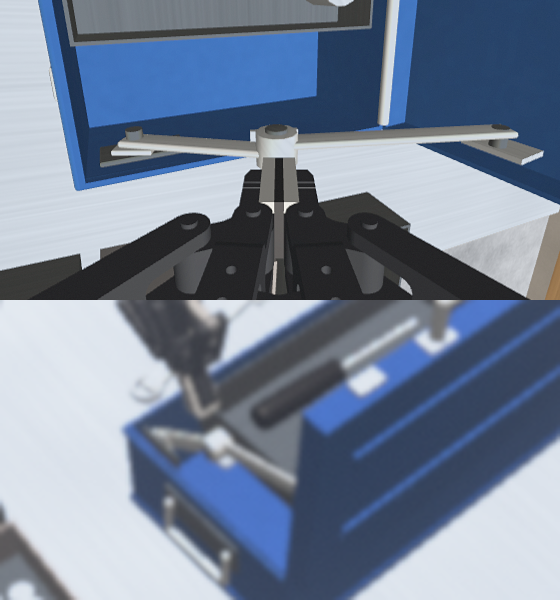

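```bash
python3 - <<'E'
from h import *
s=env.read_state();print(s["ft_force"],s["tcp_pos"])
p=cams.camera_params("wrist");T=np.eye(4);T[:3,:3]=R.from_euler("xyz",s["orientation"],degrees=True).as_matrix();T[:3,3]=s["tcp_pos"]
E=T@p["hand_eye"]
def pw(x,y,z):
    c=E[:3,:3].T@((T@[x,y,z,1])[:3]-E[:3,3]);return np.round((p["fx"]*c[0]/c[2]+p["cx"],p["fy"]*c[1]/c[2]+p["cy"]),1)
for d in(.014,.02,.025,.03,.035):print(d,"boss inner end",pw(.009,0,d),pw(.009,.011,d),pw(.009,-.011,d),"outer",pw(-.009,0,d))
print("tip edges",pw(.011,0,.014),pw(-.011,0,.014),pw(.011,0,.009),pw(.011,.004,.014))
E
```

```text
[ 0.61508536  0.38477732 -0.06597875] [0.682461   0.11062368 0.1582611 ]
0.014 boss inner end [277.9 227.7] [299.2 227.7] [256.5 227.7] outer [277.9 259.5]
0.02 boss inner end [277.9 223.6] [298.6 223.6] [257.1 223.7] outer [277.9 254.7]
0.025 boss inner end [277.9 220.4] [298.2 220.4] [257.7 220.5] outer [278.  250.8]
0.03 boss inner end [277.9 217.4] [297.7 217.4] [258.1 217.4] outer [278.  247.2]
0.035 boss inner end [278.  214.5] [297.3 214.5] [258.6 214.5] outer [278.  243.7]
tip edges [277.9 224. ] [277.9 262.9] [277.8 227.5] [285.7 224. ]
```

Call:
step_arm(deltas=[{"dp":[0,0,0.08],"delta_rot":[0,0,0]},{"dp":[0,0,0.16],"delta_rot":[0,0,0]},{"dp":[0,0,0.16],"delta_rot":[0,0,0]}])

```text
clock: 4.95
tcp_pos: [0.6821, 0.1124, 0.1543]
orientation: [155.0, -0.0, -176.9]
ft_force: [0.1, 0.1, 0.0]
grip_width: -0.0001
finger_force: 0.0
```

Call:
step_arm(deltas=[{"dp":[0,0,0.08],"delta_rot":[0,0,0]},{"dp":[0,0,0.16],"delta_rot":[0,0,0]},{"dp":[0,0,0.16],"delta_rot":[0,0,0]}])

```text
clock: 5.25
tcp_pos: [0.6821, 0.1141, 0.1507]
orientation: [155.0, -0.0, -176.9]
ft_force: [-1.1, -0.6, -0.0]
grip_width: 0.0005
finger_force: 0.0
```

```bash
python3 - <<'E'
from h import *
import cv2
a=cams.camera("wrist")[190:300,200:360];b=cams.camera("side")[220:310,210:340]
cv2.imwrite("pics/w3.png",np.hstack([cv2.resize(a,(436,300),interpolation=cv2.INTER_CUBIC),cv2.resize(b,(433,300),interpolation=cv2.INTER_CUBIC)])[:,:800])
s=env.read_state();T=R.from_euler("xyz",s["orientation"],degrees=True).as_matrix()
for z in(-.02,-.01,0,.014):
    q=np.array(proj("side",s["tcp_pos"]+T[:,2]*z)); print(z,q,(q-[210,220])*3.33+[436,0])
q=np.array(proj("side",[.682,.118,.145]));print("K",(q-[210,220])*3.33+[436,0])
E
```

```text
-0.02 [257.77081785 258.76110705] [595.07682345 129.07448649]
-0.01 [259.05911476 262.34960502] [599.36685214 141.02418473]
0 [260.33881367 265.91415366] [603.62824953 152.89413169]
0.014 [262.11611067 270.86474124] [609.54664852 169.37958834]
K [607.5445266  161.64507086]
```

View pics/w3.png

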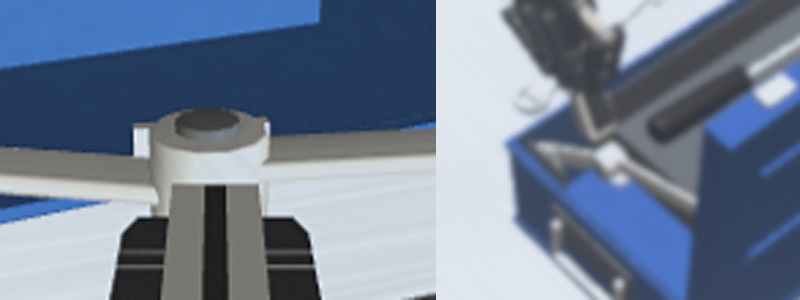

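Call:
step_arm(deltas=[{"dp":[0,0,0.08],"delta_rot":[0,0,0]},{"dp":[0,0,0.16],"delta_rot":[0,0,0]},{"dp":[0,0,0.16],"delta_rot":[0,0,0]}])

```text
clock: 5.65
tcp_pos: [0.682, 0.1158, 0.1471]
orientation: [155.0, -0.0, -176.9]
ft_force: [0.8, 0.6, -0.3]
grip_width: -0.0002
finger_force: 0.0
```

Call:
step_arm(deltas=[{"dp":[0,0,0.08],"delta_rot":[0,0,0]},{"dp":[0,0,0.16],"delta_rot":[0,0,0]},{"dp":[0,0,0.16],"delta_rot":[0,0,0]}])

```text
clock: 5.95
tcp_pos: [0.6819, 0.1175, 0.1435]
orientation: [155.0, -0.0, -176.9]
ft_force: [-0.9, 0.4, 0.3]
grip_width: -0.0003
finger_force: 0.0
```

```bash
python3 - <<'E'
from h import *
import cv2
a=cams.camera("wrist")[130:340,80:500];b=cams.camera("side")[230:290,220:340]
cv2.imwrite("pics/w4.png",np.vstack([cv2.resize(a,(600,300),interpolation=cv2.INTER_CUBIC),cv2.resize(b,(600,300),interpolation=cv2.INTER_CUBIC)]))
s=env.read_state();T=R.from_euler("xyz",s["orientation"],degrees=True).as_matrix()
print(s["ft_force"],s["joint_efforts"])
for z in(-.03,-.02,-.01,0,.014):
    q=np.array(proj("side",s["tcp_pos"]+T[:,2]*z)); print(z,(q-[220,230])*5+[0,300])
for n,X in dict(K=P(-.005,-.148,.145),pin=P(-.07,-.148,.099),rimF=P(-.1,-.17,.105),lockline=P(-.005+.015*.423,-.148,.145-.015*.906)).items():
    q=np.array(proj("side",X));print(n,(q-[220,230])*5+[0,300])
E
```

```text
[ 0.17081131 -0.57128977  0.03324613] [ 2.98350246e-02 -5.85036850e+01 -2.30593407e+01  2.36121140e+00
  7.96289016e-01 -4.59409657e-04]
-0.03 [187.51981328 440.23896453]
-0.02 [193.96888724 458.20638192]
-0.01 [200.37488935 476.05379918]
0 [206.73824968 493.78241449]
0.014 [215.57612287 518.4051367 ]
K [205.84483127 492.22307235]
pin [125.93541437 476.93653046]
rimF [ 53.34271447 456.92919955]
lockline [215.32522029 518.62895916]
```

View pics/w4.png

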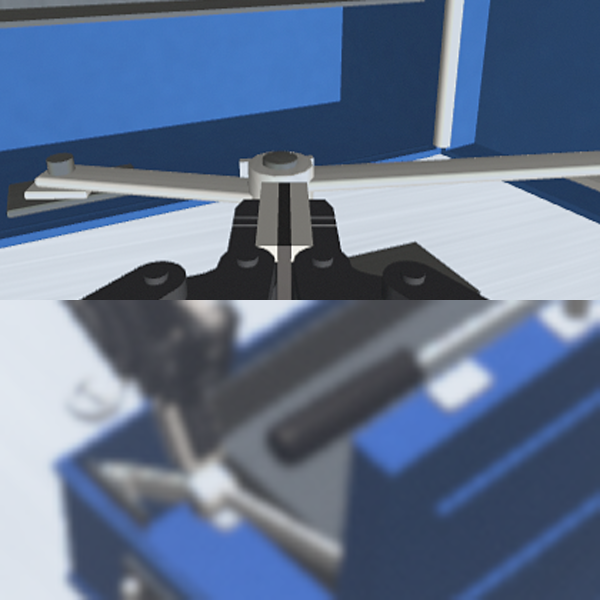

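Call:
step_arm(deltas=[{"dp":[0,0,0.06],"delta_rot":[0,0,0]},{"dp":[0,0,0.12],"delta_rot":[0,0,0]},{"dp":[0,0,0.12],"delta_rot":[0,0,0]}])

```text
clock: 6.35
tcp_pos: [0.6819, 0.1187, 0.1409]
orientation: [155.0, -0.0, -176.9]
ft_force: [-1.0, -0.2, -0.3]
grip_width: -0.0
finger_force: 0.0
```

Call:
step_arm(deltas=[{"dp":[0,0,0.06],"delta_rot":[0,0,0]},{"dp":[0,0,0.12],"delta_rot":[0,0,0]},{"dp":[0,0,0.12],"delta_rot":[0,0,0]}])

```text
clock: 6.65
tcp_pos: [0.6821, 0.12, 0.1383]
orientation: [155.0, 0.0, -176.9]
ft_force: [-0.7, 0.1, -0.8]
grip_width: 0.0001
finger_force: 0.0
```

```bash
python3 - <<'E'
from h import *
import cv2
def pwf(s):
    p=cams.camera_params("wrist");T=np.eye(4);T[:3,:3]=R.from_euler("xyz",s["orientation"],degrees=True).as_matrix();T[:3,3]=s["tcp_pos"]
    E=T@p["hand_eye"]
    def pw(X):
        c=E[:3,:3].T@(np.array(X)-E[:3,3]);return np.round((p["fx"]*c[0]/c[2]+p["cx"],p["fy"]*c[1]/c[2]+p["cy"]),1)
    return pw
s=env.read_state();pw=pwf(s);a=cams.camera("wrist");cv2.imwrite("pics/raw5.png",a)
n=np.array([-.0227,.422,-.906]);K=np.array([.682,.118,.145])
for d in(0,.01,.02,.03):print(d,pw(K+d*n+.011*YH))
b=cams.camera("side")
print("side lock",[np.round(proj("side",K+d*n),1) for d in(0,.01,.02,.03)])
cv2.imwrite("pics/w5.png",np.hstack([cv2.resize(a[190:290,200:350],(450,300),interpolation=cv2.INTER_CUBIC),cv2.resize(b[240:290,235:290],(330,300),interpolation=cv2.INTER_CUBIC)]))
E
```

```text
0 [280.  239.5]
0.01 [280.  231.5]
0.02 [279.9 224.3]
0.03 [279.9 217.8]
side lock [array([261.5, 268.5]), array([262.8, 272.1]), array([264. , 275.6]), array([265.3, 279.1])]
```

View pics/w5.png

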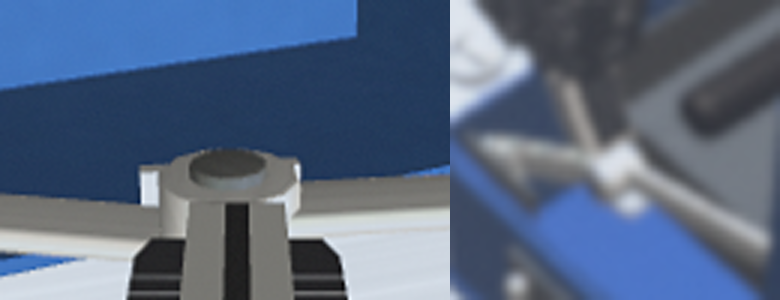

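Call:
step_arm(deltas=[{"dp":[0,0,0.06],"delta_rot":[0,0,0]},{"dp":[0,0,0.12],"delta_rot":[0,0,0]},{"dp":[0,0,0.12],"delta_rot":[0,0,0]}])

```text
clock: 7.05
tcp_pos: [0.6821, 0.1208, 0.1369]
orientation: [155.0, 0.1, -176.9]
ft_force: [-2.4, -1.8, 5.6]
grip_width: -0.0
finger_force: 3.1
```

Call:
step_arm(deltas=[{"dp":[0,0,0.06],"delta_rot":[0,0,0]},{"dp":[0,0,0.12],"delta_rot":[0,0,0]},{"dp":[0,0,0.12],"delta_rot":[0,0,0]}])

```text
clock: 7.35
tcp_pos: [0.6821, 0.122, 0.1345]
orientation: [155.0, 0.1, -176.9]
ft_force: [-1.5, -3.9, 6.7]
grip_width: -0.0001
finger_force: 3.6
```

Call:
step_arm(deltas=[{"dp":[0,0,0.08],"delta_rot":[0,0,0]},{"dp":[0,0,0.16],"delta_rot":[0,0,0]},{"dp":[0,0,0.16],"delta_rot":[0,0,0]}])

```text
clock: 7.65
tcp_pos: [0.6819, 0.1242, 0.1306]
orientation: [155.0, 0.1, -176.9]
ft_force: [-1.1, -1.3, 4.6]
grip_width: -0.0003
finger_force: 2.8
```

Call:
step_arm(deltas=[{"dp":[0,0,0.08],"delta_rot":[0,0,0]},{"dp":[0,0,0.16],"delta_rot":[0,0,0]},{"dp":[0,0,0.16],"delta_rot":[0,0,0]}])

```text
clock: 7.95
tcp_pos: [0.6818, 0.1264, 0.1266]
orientation: [154.9, 0.0, -176.9]
ft_force: [-0.9, -0.4, 4.1]
grip_width: 0.0
finger_force: 1.7
```

Call:
step_arm(deltas=[{"dp":[0,0,0.08],"delta_rot":[0,0,0]},{"dp":[0,0,0.16],"delta_rot":[0,0,0]},{"dp":[0,0,0.16],"delta_rot":[0,0,0]}])

```text
clock: 8.25
tcp_pos: [0.6812, 0.1273, 0.1211]
orientation: [155.0, -0.1, -176.9]
ft_force: [-0.0, 0.1, 0.2]
grip_width: -0.0
finger_force: 0.0
```

Call:
step_arm(deltas=[{"dp":[0,0,0.08],"delta_rot":[0,0,0]},{"dp":[0,0,0.08],"delta_rot":[0,0,0]}])

```text
clock: 8.45
tcp_pos: [0.6812, 0.1283, 0.1194]
orientation: [155.0, -0.1, -176.9]
ft_force: [0.0, 0.5, -0.1]
grip_width: -0.0003
finger_force: 0.0
```

```bash
python3 - <<'E'
from h import *
import cv2
a=cams.camera("wrist");b=cams.camera("side")
cv2.imwrite("pics/w6.png",np.vstack([cv2.resize(a[130:340,80:500],(600,300),interpolation=cv2.INTER_CUBIC),cv2.resize(b[190:310,220:460],(600,300),interpolation=cv2.INTER_CUBIC)]))
show([])
E
```

```text
t 8.55 [0.6814 0.1282 0.1198] [ 1.5500e+02 -4.0000e-02 -1.7692e+02] F [-0.1 -0.1 -0.6] w 0.0 0.0
```

View pics/w6.png

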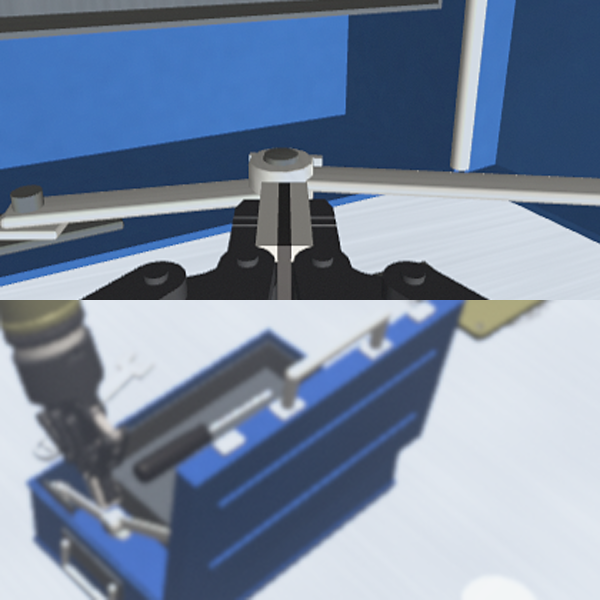

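```bash
python3 - <<'E'
from h import *
show([([.6814,.06,.27],25),([.65,.06,.45],0),(P(.132,0,.43),0)])
E
```

```text
t 8.55 [0.6814 0.1282 0.1198] [ 1.5500e+02 -4.0000e-02 -1.7692e+02] F [-0.1 -0.1 -0.6] w 0.0 0.0
[0.15, 0.07, -6.6] [-0.0, -0.01, -0.0]
[1.41, 3.17, -13.09] [5.0, -0.01, -0.0]
[5.91, 9.81, -9.11] [5.0, -0.01, -0.0]
```

Call:
step_arm(deltas=[{"dp":[0,0,-1],"delta_rot":[0,0,0]},{"dp":[0,0,-2.5],"delta_rot":[0,0,0]},{"dp":[0,0,-4.5],"delta_rot":[0,0,0]},{"dp":[0.1,0,-6.6],"delta_rot":[0,0,0]},{"dp":[0.5,1.0,-8.5],"delta_rot":[1.5,0,0]},{"dp":[1,2,-10.5],"delta_rot":[3,0,0]},{"dp":[1.4,3.2,-12.5],"delta_rot":[4.5,0,0]},{"dp":[1.4,3.2,-13.1],"delta_rot":[5,0,0]},{"dp":[3,5,-11.8],"delta_rot":[5,0,0]},{"dp":[4,7,-10.7],"delta_rot":[5,0,0]},{"dp":[5,8.7,-9.7],"delta_rot":[5,0,0]},{"dp":[5.9,9.8,-9.1],"delta_rot":[5,0,0]},{"dp":[5.9,9.8,-9.1],"delta_rot":[5,0,0]},{"dp":[5.9,9.8,-9.1],"delta_rot":[5,0,0]},{"dp":[5.9,9.8,-9.1],"delta_rot":[5,0,0]}], grip=50, newtons=20)

```text
clock: 10.05
tcp_pos: [0.5273, 0.2463, 0.4302]
orientation: [-180.0, 0.0, -176.8]
ft_force: [0.5, -0.3, 0.9]
grip_width: 0.0499
finger_force: 0.0
```

```bash
python3 - <<'E'
from h import *
import cv2
show([(P(.132,0,.36),0),(P(.132,0,.31),0)])
s=env.read_state();a=cams.camera("wrist")
p=cams.camera_params("wrist");T=np.eye(4);T[:3,:3]=R.from_euler("xyz",s["orientation"],degrees=True).as_matrix();T[:3,3]=s["tcp_pos"]
E=T@p["hand_eye"]
def pw(X):
    c=E[:3,:3].T@(np.array(X)-E[:3,3]);return (p["fx"]*c[0]/c[2]+p["cx"],p["fy"]*c[1]/c[2]+p["cy"])
for y in(-.055,0,.055):print(pw(P(.132,y,.343)))
cv2.imwrite("pics/w7.png",a)
E
```

```text
t 10.05 [0.5273 0.2463 0.4302] [-1.7997e+02  3.0000e-02 -1.7685e+02] F [ 0.5 -0.3  0.9] w 0.0499 0.0
[0.0, -0.01, 2.81] [-0.01, 0.01, 0.01]
[0.0, -0.01, 4.81] [-0.01, 0.01, 0.01]
(np.float64(278.8612845785389), np.float64(272.3805030142388))
(np.float64(278.91819057267804), np.float64(202.81068608626003))
(np.float64(278.98275058856814), np.float64(123.88352640333139))
```

View pics/w7.png

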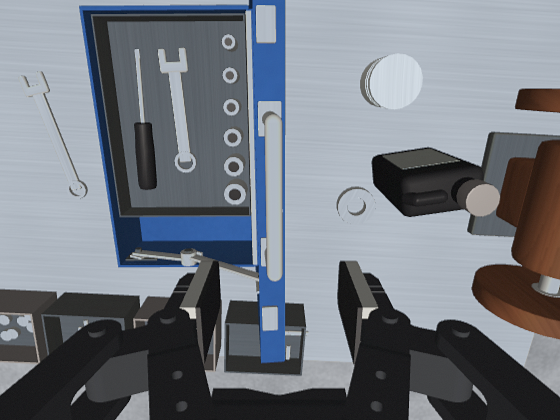

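Call:
step_arm(deltas=[{"dp":[0,-0.1,1.2],"delta_rot":[0,0,0]},{"dp":[0,-0.1,2.4],"delta_rot":[0,0,0]},{"dp":[0,-0.1,3.2],"delta_rot":[0,0,0]},{"dp":[0,-0.1,3.8],"delta_rot":[0,0,0]},{"dp":[0,-0.1,4.2],"delta_rot":[0,0,0]},{"dp":[0,-0.1,4.5],"delta_rot":[0,0,0]},{"dp":[0,-0.1,4.5],"delta_rot":[0,0,0]}])

```text
clock: 10.8
tcp_pos: [0.5278, 0.2428, 0.3166]
orientation: [-180.0, -0.1, -177.0]
ft_force: [-0.2, -0.2, -0.3]
grip_width: 0.0498
finger_force: 0.0
```

Call:
step_arm(deltas=[{"dp":[0,0,0.2],"delta_rot":[0,0,0]},{"dp":[0,0,0.4],"delta_rot":[0,0,0]},{"dp":[0,0,0.45],"delta_rot":[0,0,0]},{"dp":[0,0,0.45],"delta_rot":[0,0,0]}])

```text
clock: 11.2
tcp_pos: [0.5276, 0.2437, 0.3062]
orientation: [-180.0, -0.0, -176.9]
ft_force: [0.1, -0.9, 0.6]
grip_width: 0.05
finger_force: 0.0
```

Close gently.

Call:
step_arm(deltas=[{"dp":[0,0,0],"delta_rot":[0,0,0]},{"dp":[0,0,0],"delta_rot":[0,0,0]},{"dp":[0,0,0],"delta_rot":[0,0,0]},{"dp":[0,0,0],"delta_rot":[0,0,0]},{"dp":[0,0,0],"delta_rot":[0,0,0]},{"dp":[0,0,0],"delta_rot":[0,0,0]},{"dp":[0,0,0],"delta_rot":[0,0,0]},{"dp":[0,0,0],"delta_rot":[0,0,0]}], grip=0, newtons=30)

```text
clock: 12.0
tcp_pos: [0.5278, 0.2433, 0.3065]
orientation: [-180.0, 0.0, -176.9]
ft_force: [-0.1, -2.6, 3.5]
grip_width: 0.0111
finger_force: 29.4
```

```bash
cat > arc.py <<'E'
import numpy as np,json,sys
def arc(a0,a1,n):
    r=.2403/.025;f=np.radians(82.37+np.linspace(a0,a1,n+1));y=r*np.cos(f);z=-r*np.sin(f)
    return json.dumps([{"dp":[0,round(float(b-y[0]),2),round(float(c-z[0]),2)],"delta_rot":[0,0,0]} for b,c in zip(y[1:],z[1:])])
print(arc(*map(float,sys.argv[1:3]),int(sys.argv[3])))
E
python3 arc.py 0 12 10; python3 arc.py 12 36 20;python3 arc.py 36 60 20;python3 arc.py 60 82 20
```

```text
[{"dp": [0, -0.2, -0.02], "delta_rot": [0, 0, 0]}, {"dp": [0, -0.4, -0.05], "delta_rot": [0, 0, 0]}, {"dp": [0, -0.6, -0.06], "delta_rot": [0, 0, 0]}, {"dp": [0, -0.8, -0.07], "delta_rot": [0, 0, 0]}, {"dp": [0, -1.0, -0.08], "delta_rot": [0, 0, 0]}, {"dp": [0, -1.2, -0.08], "delta_rot": [0, 0, 0]}, {"dp": [0, -1.41, -0.08], "delta_rot": [0, 0, 0]}, {"dp": [0, -1.61, -0.08], "delta_rot": [0, 0, 0]}, {"dp": [0, -1.81, -0.07], "delta_rot": [0, 0, 0]}, {"dp": [0, -2.01, -0.06], "delta_rot": [0, 0, 0]}]
[{"dp": [0, -0.2, 0.02], "delta_rot": [0, 0, 0]}, {"dp": [0, -0.4, 0.04], "delta_rot": [0, 0, 0]}, {"dp": [0, -0.6, 0.06], "delta_rot": [0, 0, 0]}, {"dp": [0, -0.8, 0.09], "delta_rot": [0, 0, 0]}, {"dp": [0, -1.0, 0.13], "delta_rot": [0, 0, 0]}, {"dp": [0, -1.2, 0.17], "delta_rot": [0, 0, 0]}, {"dp": [0, -1.39, 0.21], "delta_rot": [0, 0, 0]}, {"dp": [0, -1.59, 0.26], "delta_rot": [0, 0, 0]}, {"dp": [0, -1.78, 0.31], "delta_rot": [0, 0, 0]}, {"dp": [0, -1.98, 0.36], "delta_rot": [0, 0, 0]}, {"dp": [0, -2.17, 0.42], "delta_rot": [0, 0, 0]}, {"dp": [0, -2.36, 0.48], "delta_rot": [0, 0, 0]}, 
[... 1689 characters left out ...]
0]}, {"dp": [0, -0.72, 1.07], "delta_rot": [0, 0, 0]}, {"dp": [0, -0.81, 1.23], "delta_rot": [0, 0, 0]}, {"dp": [0, -0.9, 1.4], "delta_rot": [0, 0, 0]}, {"dp": [0, -0.98, 1.56], "delta_rot": [0, 0, 0]}, {"dp": [0, -1.06, 1.73], "delta_rot": [0, 0, 0]}, {"dp": [0, -1.14, 1.89], "delta_rot": [0, 0, 0]}, {"dp": [0, -1.21, 2.06], "delta_rot": [0, 0, 0]}, {"dp": [0, -1.29, 2.23], "delta_rot": [0, 0, 0]}, {"dp": [0, -1.35, 2.4], "delta_rot": [0, 0, 0]}, {"dp": [0, -1.42, 2.58], "delta_rot": [0, 0, 0]}, {"dp": [0, -1.48, 2.75], "delta_rot": [0, 0, 0]}, {"dp": [0, -1.54, 2.93], "delta_rot": [0, 0, 0]}, {"dp": [0, -1.59, 3.1], "delta_rot": [0, 0, 0]}, {"dp": [0, -1.64, 3.28], "delta_rot": [0, 0, 0]}]
```

Call:
step_arm(deltas=[{"dp":[0,-0.2,-0.02],"delta_rot":[0,0,0]},{"dp":[0,-0.4,-0.05],"delta_rot":[0,0,0]},{"dp":[0,-0.6,-0.06],"delta_rot":[0,0,0]},{"dp":[0,-0.8,-0.07],"delta_rot":[0,0,0]},{"dp":[0,-1.0,-0.08],"delta_rot":[0,0,0]},{"dp":[0,-1.2,-0.08],"delta_rot":[0,0,0]},{"dp":[0,-1.4,-0.08],"delta_rot":[0,0,0]},{"dp":[0,-1.6,-0.08],"delta_rot":[0,0,0]},{"dp":[0,-1.8,-0.07],"delta_rot":[0,0,0]},{"dp":[0,-2.0,-0.06],"delta_rot":[0,0,0]}])

```text
clock: 13.0
tcp_pos: [0.5307, 0.1931, 0.3077]
orientation: [-180.0, 0.0, -176.9]
ft_force: [3.1, 1.4, 2.0]
grip_width: 0.0108
finger_force: 30.8
```

Call:
step_arm(deltas=[{"dp":[0,-0.2,0.02],"delta_rot":[0,0,0]},{"dp":[0,-0.4,0.04],"delta_rot":[0,0,0]},{"dp":[0,-0.6,0.06],"delta_rot":[0,0,0]},{"dp":[0,-0.8,0.09],"delta_rot":[0,0,0]},{"dp":[0,-1.0,0.13],"delta_rot":[0,0,0]},{"dp":[0,-1.2,0.17],"delta_rot":[0,0,0]},{"dp":[0,-1.39,0.21],"delta_rot":[0,0,0]},{"dp":[0,-1.59,0.26],"delta_rot":[0,0,0]},{"dp":[0,-1.78,0.31],"delta_rot":[0,0,0]},{"dp":[0,-1.98,0.36],"delta_rot":[0,0,0]},{"dp":[0,-2.17,0.42],"delta_rot":[0,0,0]},{"dp":[0,-2.36,0.48],"delta_rot":[0,0,0]},{"dp":[0,-2.55,0.55],"delta_rot":[0,0,0]},{"dp":[0,-2.74,0.62],"delta_rot":[0,0,0]},{"dp":[0,-2.93,0.7],"delta_rot":[0,0,0]},{"dp":[0,-3.11,0.77],"delta_rot":[0,0,0]},{"dp":[0,-3.29,0.86],"delta_rot":[0,0,0]},{"dp":[0,-3.48,0.94],"delta_rot":[0,0,0]},{"dp":[0,-3.66,1.03],"delta_rot":[0,0,0]},{"dp":[0,-3.83,1.13],"delta_rot":[0,0,0]}], newtons=40)

```text
clock: 15.0
tcp_pos: [0.5359, 0.0972, 0.2795]
orientation: [-179.9, 0.0, -176.9]
ft_force: [5.2, -0.6, 2.3]
grip_width: 0.0104
finger_force: 40.9
```

Call:
step_arm(deltas=[{"dp":[0,-0.18,0.1],"delta_rot":[0,0,0]},{"dp":[0,-0.35,0.2],"delta_rot":[0,0,0]},{"dp":[0,-0.52,0.3],"delta_rot":[0,0,0]},{"dp":[0,-0.69,0.41],"delta_rot":[0,0,0]},{"dp":[0,-0.86,0.52],"delta_rot":[0,0,0]},{"dp":[0,-1.02,0.64],"delta_rot":[0,0,0]},{"dp":[0,-1.19,0.76],"delta_rot":[0,0,0]},{"dp":[0,-1.35,0.88],"delta_rot":[0,0,0]},{"dp":[0,-1.5,1.01],"delta_rot":[0,0,0]},{"dp":[0,-1.66,1.13],"delta_rot":[0,0,0]},{"dp":[0,-1.81,1.27],"delta_rot":[0,0,0]},{"dp":[0,-1.96,1.4],"delta_rot":[0,0,0]},{"dp":[0,-2.11,1.54],"delta_rot":[0,0,0]},{"dp":[0,-2.25,1.68],"delta_rot":[0,0,0]},{"dp":[0,-2.39,1.83],"delta_rot":[0,0,0]},{"dp":[0,-2.53,1.97],"delta_rot":[0,0,0]},{"dp":[0,-2.66,2.12],"delta_rot":[0,0,0]},{"dp":[0,-2.79,2.28],"delta_rot":[0,0,0]},{"dp":[0,-2.92,2.43],"delta_rot":[0,0,0]},{"dp":[0,-3.05,2.59],"delta_rot":[0,0,0]}])

```text
clock: 17.0
tcp_pos: [0.5398, 0.0212, 0.2144]
orientation: [-180.0, 0.0, -176.9]
ft_force: [5.9, -0.9, -0.5]
grip_width: 0.0104
finger_force: 41.1
```

Call:
step_arm(deltas=[{"dp":[0,-0.11,0.15],"delta_rot":[0,0,0]},{"dp":[0,-0.22,0.3],"delta_rot":[0,0,0]},{"dp":[0,-0.33,0.45],"delta_rot":[0,0,0]},{"dp":[0,-0.43,0.6],"delta_rot":[0,0,0]},{"dp":[0,-0.53,0.76],"delta_rot":[0,0,0]},{"dp":[0,-0.62,0.91],"delta_rot":[0,0,0]},{"dp":[0,-0.72,1.07],"delta_rot":[0,0,0]},{"dp":[0,-0.81,1.23],"delta_rot":[0,0,0]},{"dp":[0,-0.9,1.4],"delta_rot":[0,0,0]},{"dp":[0,-0.98,1.56],"delta_rot":[0,0,0]},{"dp":[0,-1.06,1.73],"delta_rot":[0,0,0]},{"dp":[0,-1.14,1.89],"delta_rot":[0,0,0]},{"dp":[0,-1.21,2.06],"delta_rot":[0,0,0]},{"dp":[0,-1.29,2.23],"delta_rot":[0,0,0]},{"dp":[0,-1.35,2.4],"delta_rot":[0,0,0]},{"dp":[0,-1.42,2.58],"delta_rot":[0,0,0]},{"dp":[0,-1.48,2.75],"delta_rot":[0,0,0]},{"dp":[0,-1.54,2.93],"delta_rot":[0,0,0]},{"dp":[0,-1.59,3.1],"delta_rot":[0,0,0]},{"dp":[0,-1.64,3.28],"delta_rot":[0,0,0]}])

```text
clock: 19.0
tcp_pos: [0.5418, -0.0198, 0.1324]
orientation: [-179.9, -0.0, -176.9]
ft_force: [4.3, -1.4, -1.0]
grip_width: 0.0105
finger_force: 41.6
```

```bash
python3 arc.py 82 95 20
```

```text
[{"dp": [0, -0.03, 0.11], "delta_rot": [0, 0, 0]}, {"dp": [0, -0.06, 0.21], "delta_rot": [0, 0, 0]}, {"dp": [0, -0.08, 0.32], "delta_rot": [0, 0, 0]}, {"dp": [0, -0.11, 0.42], "delta_rot": [0, 0, 0]}, {"dp": [0, -0.13, 0.53], "delta_rot": [0, 0, 0]}, {"dp": [0, -0.15, 0.64], "delta_rot": [0, 0, 0]}, {"dp": [0, -0.18, 0.74], "delta_rot": [0, 0, 0]}, {"dp": [0, -0.2, 0.85], "delta_rot": [0, 0, 0]}, {"dp": [0, -0.22, 0.96], "delta_rot": [0, 0, 0]}, {"dp": [0, -0.23, 1.06], "delta_rot": [0, 0, 0]}, {"dp": [0, -0.25, 1.17], "delta_rot": [0, 0, 0]}, {"dp": [0, -0.27, 1.28], "delta_rot": [0, 0, 0]}, {"dp": [0, -0.28, 1.39], "delta_rot": [0, 0, 0]}, {"dp": [0, -0.29, 1.5], "delta_rot": [0, 0, 0]}, {"dp": [0, -0.3, 1.61], "delta_rot": [0, 0, 0]}, {"dp": [0, -0.32, 1.71], "delta_rot": [0, 0, 0]}, {"dp": [0, -0.32, 1.82], "delta_rot": [0, 0, 0]}, {"dp": [0, -0.33, 1.93], "delta_rot": [0, 0, 0]}, {"dp": [0, -0.34, 2.04], "delta_rot": [0, 0, 0]}, {"dp": [0, -0.35, 2.15], "delta_rot": [0, 0, 0]}]
```

Call:
step_arm(deltas=[{"dp":[0,-0.03,0.11],"delta_rot":[0,0,0]},{"dp":[0,-0.06,0.21],"delta_rot":[0,0,0]},{"dp":[0,-0.08,0.32],"delta_rot":[0,0,0]},{"dp":[0,-0.11,0.42],"delta_rot":[0,0,0]},{"dp":[0,-0.13,0.53],"delta_rot":[0,0,0]},{"dp":[0,-0.15,0.64],"delta_rot":[0,0,0]},{"dp":[0,-0.18,0.74],"delta_rot":[0,0,0]},{"dp":[0,-0.2,0.85],"delta_rot":[0,0,0]},{"dp":[0,-0.22,0.96],"delta_rot":[0,0,0]},{"dp":[0,-0.23,1.06],"delta_rot":[0,0,0]},{"dp":[0,-0.25,1.17],"delta_rot":[0,0,0]},{"dp":[0,-0.27,1.28],"delta_rot":[0,0,0]},{"dp":[0,-0.28,1.39],"delta_rot":[0,0,0]},{"dp":[0,-0.29,1.5],"delta_rot":[0,0,0]},{"dp":[0,-0.3,1.61],"delta_rot":[0,0,0]},{"dp":[0,-0.32,1.71],"delta_rot":[0,0,0]},{"dp":[0,-0.32,1.82],"delta_rot":[0,0,0]},{"dp":[0,-0.33,1.9],"delta_rot":[0,0,0]}])

```text
clock: 20.8
tcp_pos: [0.542, -0.0282, 0.0848]
orientation: [-179.9, -0.0, -176.9]
ft_force: [4.2, -3.3, -2.0]
grip_width: 0.0107
finger_force: 41.6
```

Call:
step_arm(deltas=[{"dp":[0,0,0.05],"delta_rot":[0,0,0]},{"dp":[0,-0.01,0.1],"delta_rot":[0,0,0]},{"dp":[0,-0.01,0.15],"delta_rot":[0,0,0]},{"dp":[0,-0.01,0.2],"delta_rot":[0,0,0]},{"dp":[0,-0.01,0.2],"delta_rot":[0,0,0]}])

```text
clock: 21.3
tcp_pos: [0.542, -0.0285, 0.0798]
orientation: [-179.9, -0.0, -176.9]
ft_force: [4.1, -3.7, -1.8]
grip_width: 0.0108
finger_force: 41.7
```

Call:
step_arm(deltas=[{"dp":[0,0,0.03],"delta_rot":[0,0,0]},{"dp":[0,0,0.06],"delta_rot":[0,0,0]},{"dp":[0,0,0.06],"delta_rot":[0,0,0]}])

```text
clock: 21.6
tcp_pos: [0.542, -0.0286, 0.0784]
orientation: [-179.9, -0.0, -176.9]
ft_force: [4.1, -2.8, -2.2]
grip_width: 0.01
finger_force: 41.7
```

Call:
step_arm(deltas=[{"dp":[0,0,0.03],"delta_rot":[0,0,0]},{"dp":[0,0,0.06],"delta_rot":[0,0,0]},{"dp":[0,0,0.06],"delta_rot":[0,0,0]}])

```text
clock: 21.9
tcp_pos: [0.5421, -0.0286, 0.0777]
orientation: [-179.9, -0.0, -176.9]
ft_force: [2.9, -4.9, 3.6]
grip_width: 0.0109
finger_force: 42.4
```

Call:
step_arm(deltas=[{"dp":[0,0,0.03],"delta_rot":[0,0,0]},{"dp":[0,0,0.06],"delta_rot":[0,0,0]},{"dp":[0,0,0.06],"delta_rot":[0,0,0]}])

```text
clock: 22.2
tcp_pos: [0.5421, -0.0286, 0.0776]
orientation: [-179.9, 0.0, -176.9]
ft_force: [-0.1, -4.6, 14.5]
grip_width: 0.0104
finger_force: 43.4
```

Call:
step_arm(deltas=[{"dp":[0,0,0.03],"delta_rot":[0,0,0]},{"dp":[0,0,0.06],"delta_rot":[0,0,0]},{"dp":[0,0,0.06],"delta_rot":[0,0,0]}])

```text
clock: 22.5
tcp_pos: [0.5422, -0.0286, 0.0775]
orientation: [-179.9, 0.1, -176.9]
ft_force: [-3.0, -4.2, 23.4]
grip_width: 0.0107
finger_force: 44.4
```

Call:
step_arm(deltas=[{"dp":[0,0,-0.08],"delta_rot":[0,0,0]},{"dp":[0,0,-0.08],"delta_rot":[0,0,0]}])

```text
clock: 22.7
tcp_pos: [0.5421, -0.0286, 0.0776]
orientation: [-179.9, 0.0, -176.9]
ft_force: [0.4, -4.8, 10.3]
grip_width: 0.0108
finger_force: 42.8
```

Call:
step_arm(deltas=[{"dp":[0,0,0],"delta_rot":[0,0,0]},{"dp":[0,0,0],"delta_rot":[0,0,0]},{"dp":[0,0,0],"delta_rot":[0,0,0]},{"dp":[0,0,0],"delta_rot":[0,0,0]},{"dp":[0,0,0],"delta_rot":[0,0,0]},{"dp":[0,0,0],"delta_rot":[0,0,0]}], grip=32)

```text
clock: 23.3
tcp_pos: [0.542, -0.0273, 0.076]
orientation: [180.0, -0.0, -176.9]
ft_force: [-0.8, -0.9, 0.2]
grip_width: 0.0322
finger_force: 0.0
```

Call:
step_arm(deltas=[{"dp":[0,0,-0.3],"delta_rot":[0,0,0]},{"dp":[0,0,-0.8],"delta_rot":[0,0,0]},{"dp":[0,0,-1.5],"delta_rot":[0,0,0]},{"dp":[0,0,-2.5],"delta_rot":[0,0,0]},{"dp":[0,0,-4],"delta_rot":[0,0,0]},{"dp":[0,0,-6],"delta_rot":[0,0,0]},{"dp":[0,0,-8],"delta_rot":[0,0,0]},{"dp":[0,0,-8],"delta_rot":[0,0,0]},{"dp":[0,0,-8],"delta_rot":[0,0,0]}])

```text
clock: 24.2
tcp_pos: [0.5433, -0.0276, 0.2793]
orientation: [-179.9, 0.3, -176.9]
ft_force: [-0.8, 0.3, -1.0]
grip_width: 0.0318
finger_force: 0.0
```

```bash
python3 - <<'E'
from h import *
import cv2
show([])
s=env.read_state();a=cams.camera("wrist");b=cams.camera("side");cv2.imwrite("pics/end_side.png",b)
# blue mask lower/upper extent of chest in side view versus predicted shut-lid corners
h=cv2.cvtColor(b,cv2.COLOR_BGR2HSV);m=cv2.inRange(h,(100,120,40),(130,255,255))
n,l,st,c=cv2.connectedComponentsWithStats(m);print(sorted(st.tolist(),key=lambda q:-q[4])[:3])
print([np.round(proj("side",P(x,y,z))).tolist() for x in(-.1,.1) for y in(-.17,.17) for z in(0,.128)])
print("handle",[np.round(proj("side",P(-.14,y,.116))).tolist() for y in(-.055,.055)])
E
```

```text
t 24.2 [ 0.5433 -0.0276  0.2793] [-179.94    0.32 -176.92] F [-0.8  0.3 -1. ] w 0.0318 0.0
[[0, 0, 560, 420, 211273], [484, 0, 76, 173, 9677], [232, 197, 149, 109, 7940]]
[[234.0, 288.0], [230.0, 255.0], [325.0, 227.0], [328.0, 195.0], [284.0, 337.0], [284.0, 305.0], [377.0, 266.0], [383.0, 233.0]]
handle [[256.0, 228.0], [287.0, 209.0]]
```

```bash
python3 -c "
from station import job
print(job.finish_job())"
```

```text
the job is handed in; nothing more can be done
None
```

The stay is broken through with the lid still standing, and the lid was lowered under grip until it met the rim at low force, then released. The job was handed in at about 24 s, with the arm clear of the chest. I checked that the lid is shut from the contact force and the side-camera outline, and I did not re-measure the loose items afterwards.

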